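# Purge the seed jar and hold its bayonet lid at the breathing mark

## Task

Purge the grey seed jar: first push the orange plunger of the pump beside it all the way down to its stop, then fit the bayonet lid squarely down into the jar's mouth and twist it clockwise to the yellow half-way marks, well short of the red lock marks. A spring turns the lid back, so do not let go: finish while still gripping the lid and holding it at the half-way marks, fully down in the jar and the plunger risen again. Leave the pots, the tin and the hand tools where they are.

Things in the scene. Friction and masses are not known exactly. Their poses are not given: they have to be found in the camera images.
- unit: Dark wooden foot, 120 (x) by 270 (y) by 12 mm, fixed to the board; carries the grey jar at y = -65 mm and the pump at y = +85 mm; copper pipe between them. Origin: centre of its underside. The jar is 95 mm high, radius 52 mm, 54 mm at the rim. Its rim has marks in opposite pairs: white at the entry slots, yellow (half-way) 45 deg clockwise of white seen from above, red (lock) 90 deg.
- jar_mouth (a point): Centre of the top face of the jar's collar, 95 mm above the work surface; axes as the foot's, z up. The collar is 8 mm thick, with a round hole of radius 18.5 mm and two entry slots, 18 mm wide, along its +x and -x out to radius 42 mm; the rim's marks lie at radius 43 to 54 mm.
- valve (a joint): Ring in the jar, 10 mm under the collar top, that the lugs drop between. 0 rad at rest (in line with the slots), grows clockwise seen from above; locks from 1.15 rad on (job lost), stop at 1.5. A spring drives it back: 0.02 N m at rest, 0.065 N m half-way. The lugs have 3 mm play to each side, so the ring lags the lid by about 5 degrees.
- lid: Loose lid, 0.12 kg, standing on its plug. Origin: centre of the plug's underside, z up. Plug: radius 16, 20 mm high; two lugs (12 wide, tips at radius 34, lowest 9.5 mm) along +x and -x. Grey disc: radius 40, 9 mm thick, 20 to 29 mm up. Yellow bar grip on it: 74 long along x (over the lugs, it points to the marks), 16 thick along y, 29 to 63 mm up. Same after half a turn.
- plunger (a joint): Pump plunger travel in m: 0 when up, 0.020 at the stop, grows downward. Its spring needs 2.4 N to start and 8.5 N at the stop; it rises again by itself.
- plunger_top (a point): Centre of the top face of the orange plunger head, a disc of radius 19 mm, 10 mm thick; moves with the plunger; 100 mm above the work surface when up. It stands 150 mm from the jar's axis, along the foot's +y.
- lid_seat (a point): Centre of the underside of the lid's disc, 20 mm above the lid's origin; meets jar_mouth when the lid is fully down.
- clay_pot: Loose terracotta pot, radius 45 mm, height 80 mm; origin at the centre of its underside. Leave alone.
- white_pot: Loose white ceramic pot, radius 55 mm, height 100 mm; origin at the centre of its underside. Leave alone.
- seed_tin: Loose green tin, radius 35 mm, height 90 mm; origin at the centre of its underside. Leave alone.
- trowel: Loose steel trowel lying flat, 300 mm long along its x, 72 mm wide, 30 mm high, wooden handle to -x; origin under its middle. Leave alone.
- rake: Loose hand rake lying flat, 285 mm long along its x, 90 mm wide, 30 mm high, wooden handle to -x; origin near its middle. Leave alone.
Mind the look-alikes: they are no part of the job. Leave any blue look-alike of the lid alone.

How it is judged:
By the outcome, as a careful person would: the job done as asked, in the order asked, and still so for the second after the job is handed in, while the arm keeps its last pose, push and grip.
It also fails if it takes over 62 s, if anything falls off the work surface, if the arm or the gripper's body presses on something with over 40 N, if the wrist force passes 120 N, or if a joint passes its speed limit or range.

## Robot

A 7-joint arm with a two-finger parallel gripper is mounted at the origin on the work surface. World frame = base frame: x ahead of the robot, y to its left, z up, the work surface at z = 0. Lengths are in m, angles in degrees, forces in N, time in s.
With the tool pointing down it reaches from about 0.425 to 0.875 m from the base axis. Payload 4.7 kg.
Tool frame: the origin (TCP) lies midway between the tips of the shut fingers; the grasp point (between the pads) lies 19 mm behind it; z points along the fingers, y is the line along which they close (so a half turn about z gives the same grasp; the last joint's range is limited). The gripper opens to 87 mm and grips with 3 to 60 N. Pads are 19 mm wide; open, the fingers measure 117 mm over their backs; the gripper's body (75 mm by 190 mm) begins 51 mm behind the grasp point.
Start: joints at [-66.457, 18.392, -4.016, 83.108, 1.295, 78.541, -3.26], TCP at [0.251, 0.6, 0.223] pointing down, gripper open.
Joint ranges: [-163.93, 163.93], [-17.29, 119.83], [-79.2, 71.16], [3.27, 140.29], [-89.18, 269.18], [5.43, 117.66], [-154.24, 154.24]. Speed limits (degrees/s): [147.25, 147.25, 180, 180, 180, 180, 180].

## Interface

Orientations are given as [roll, pitch, yaw] about the fixed x, y, z axes, in that order (R = Rz(yaw) Ry(pitch) Rx(roll)).
In Python, from cell import env, viewer, boxes_of, masks_of gives the robot as it stands. The module is installed in compiled form; this text tells all that it offers.
- The arm moves only by the tool apply_moves, never from a script. Its argument "moves" is a list of rows, each a list of 7 numbers: the shift along the tool's x, y, z scaled (see below), then the turn, a rotation vector about the tool's x, y, z scaled (see below), then the opening, from 0 (shut) to 1 (fully open). A call has 1 to 20 rows; each row is the pose to reach, as a shift and turn from the pose commanded when the call began, along the tool's axes at that moment; what a row does not reach only later rows make up. The controller multiplies each number of a shift by 0.2 m and each number of a turn by 1.5 rad. A row lasts 1/10 s, in which the tool goes at most 50 mm and 8.59 degrees, less where a joint would pass 70% of its speed; a pose out of reach is approached as far as the arm can. A call with a number of a shift or a turn outside -1 to 1 is refused whole. A call with a gripper value outside its range is refused whole. The fingers move at their own pace and stop on an object; "grip_force" is the grip in N (left out, the last holds). Time passes only in rows, so rows that repeat a pose let the fingers close. It gives the time, the measured TCP pose, the force, the opening and the grip force at its end, in the units of the state.
- env.get_obs(): the state, without advancing time (a new reading comes with each control period).
- viewer.read_camera(name): name is "scene" or "top" or "wrist"; returns the picture (400x640x3 uint8, red, green, blue); there is no depth.
- viewer.get_calibration(name): a dict with "fov_y" (degrees; the focal length in pixels is half the picture's height over the tangent of half this angle, whatever the lens; pixels are square), "cx", "cy" (the principal point, pixels), "k1" (the pictures are not rectified: a ray, as slopes to the right and down, at radius r is drawn at 1 + k1 r^2 times it, then the intrinsics apply), "position" and "orientation" of the camera in the world. Camera axes: x right, y up, looking along -z (the intrinsics and any distortion apply to the point x, -y, -z); pixel columns grow to the right and rows downward; lengths in m; the calibration is good to about 2 mm. A picture is of the moment at which its call begins: read the wrist's pose just before it. get_calibration takes no time and is no camera call; for the wrist camera it gives the pose at the moment of the call.
- env.sign_off(): hands the job in; it is judged then, once.
Trained networks look in the newest picture that a camera, given by its name, has taken for a name from the list of things; names that differ only in an ending like _2 or _b are one class to them, and where a whole thing is asked for, a point or a joint stands for the part that bears it (a point fixed in the world has none). Each returns a list of dicts, best first, with "conf" (0 to 1); they miss things now and then, are a little off and sometimes report something else, mostly with a low value. They report only what shows in the picture. A call takes as long as a camera call. They do not tell look-alikes from the thing itself.
- boxes_of(camera, target): "location" ([column, row] in pixels, amid what is visible of it).
- masks_of(camera, target): "pixels" (400x640 bool, what is visible of it) and "location" ([column, row] in pixels, amid what is visible of it).
The state is a dict: "time_s": time; "qpos": joint angles; "joint_velocities": joint speeds; "effort": joint torques, N m; "tool_pos": TCP position; "tool_rot": TCP orientation; "force": force on the tool from outside, world axes, zero at the start; "wrist_torque": the same for the moment, N m; "grip_width": finger opening in m; "grasp_force": force on a finger pad.
Only numpy, scipy, OpenCV 4.12 (cv2) and the standard library are available. Lean on these libraries where they do the work, as an engineer would, in place of code of your own. Each camera call takes 0.05 s, during which the arm holds its last target. There are 200 camera calls.

## Working session

There is one attempt and no reset: what is moved stays moved. The work goes in short steps, Python scripts to look and compute and a tool call to move; the robot and the scene stay as the last step left them, time stands still between calls to the robot, and variables do not carry over. Pictures are saved under pics/ and viewed, at most 10 in all, crops included, and the job is handed in when it is done.

Besides the shell and the picture viewer there is one more tool, called after "Call:" by a JSON object that holds its "method" and its "body", one argument or row to a line. apply_moves: Moves the arm, as the interface text tells. Shifts and turns lie within -1 to 1; 1 stands for 0.2 m of shift or 1.5 rad of turn. Its arguments: {"type":"object","properties":{"moves":{"type":"array","items":{"type":"array","items":{"type":"number","minimum":-1,"maximum":1}}},"grip_force":{"type":"number"}},"required":["moves"]}

```bash
mkdir -p pics
python3 - <<'E'
from cell import env, viewer, boxes_of, masks_of
import cv2
o=env.get_obs();print({k:o[k] for k in('time_s','qpos','tool_pos','tool_rot','force','grip_width')})
for c in('top','scene'):
    im=viewer.read_camera(c);cv2.imwrite(f'pics/{c}0.png',im[:,:,::-1]);print(c,viewer.get_calibration(c))
    for t in('unit','lid','plunger_top','white_pot','clay_pot','seed_tin','trowel','rake'):
        print(t,[(round(d['conf'],2),[int(v) for v in d['location']]) for d in boxes_of(c,t)])
E
```

```text
{'time_s': 0.0, 'qpos': array([-66.45491829,  18.43836625,  -4.01549389,  83.17538848,
         1.29513198,  78.54182408,  -3.25914822]), 'tool_pos': array([0.25105879, 0.59894531, 0.22146512]), 'tool_rot': array([-1.79889674e+02,  5.99685005e-03,  1.57265527e+02]), 'force': array([0.37932241, 0.01004581, 0.56683337]), 'grip_width': 0.08714822795544838}
top {'fov_y': 46.78872705494324, 'cx': 329.29074826918236, 'cy': 202.18479669224098, 'k1': -0.10950320868885534, 'position': array([0.25519976, 0.01310291, 1.75379374]), 'orientation': array([ 10.28697284,  -0.17573082, -88.89434009])}
unit [(0.79, [349, 215])]
lid [(0.7, [256, 231]), (0.69, [290, 248]), (0.65, [369, 214]), (0.6, [229, 264]), (0.56, [259, 198])]
plunger_top [(0.6, [419, 174]), (0.39, [328, 209])]
white_pot [(0.9, [379, 150])]
clay_pot [(0.76, [408, 225])]
seed_tin [(0.56, [421, 172])]
trowel [(0.63, [205, 187])]
rake [(0.94, [461, 223])]
scene {'fov_y': 47.93920530472652, 'cx': 329.4383817095751, 'cy': 201.47760132718525, 'k1': -0.11397825900813374, 'position': array([ 1.42447958, -0.1297396 ,  0.93387457]), 'orientation': array([46.6925091 , -0.21545511, 80.94067982])}
unit [(0.66, [293, 216])]
lid [(0.94, [367, 181]), (0.91, [411, 185]), (0.89, [428, 157]), (0.57, [420, 214]), (0.4, [272, 201])]
plunger_top [(0.44, [332, 201])]
white_pot []
clay_pot [(0.86, [217, 206])]
seed_tin [(0.95, [198, 270])]
trowel [(0.6, [495, 218]), (0.44, [154, 223])]
rake [(0.57, [155, 225])]
```

View pics/top0.png

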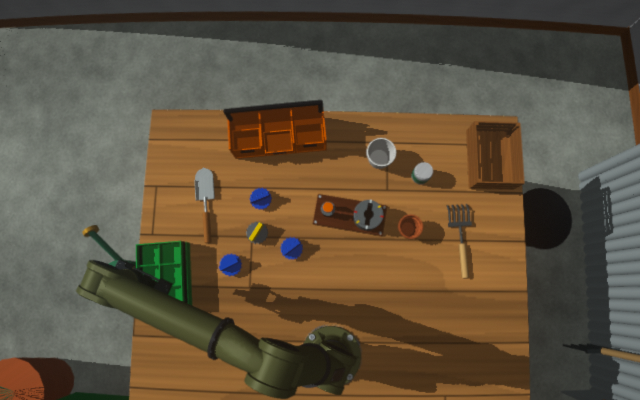

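View pics/scene0.png

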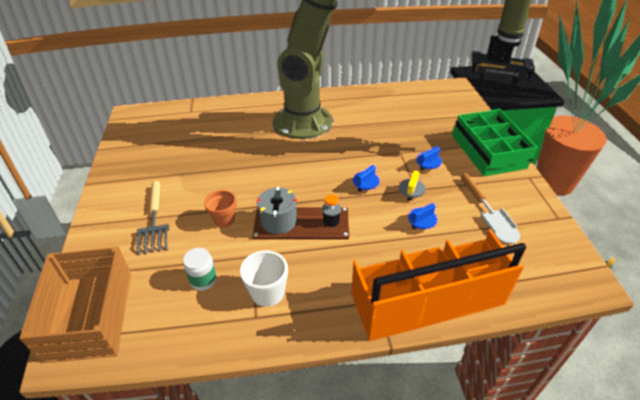

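The top view shows the yellow-barred lid at about (256,231), the plunger at (328,209) and the jar at (369,214). The blue look-alikes are at (260,198), (291,248) and (230,265). The scene view agrees: lid (411,187), jar (276,205), plunger (332,203).

```bash
cat > h.py <<'E'
import numpy as np, cv2
from scipy.spatial.transform import Rotation as R
from scipy.optimize import least_squares
def rot(e): return R.from_euler('xyz',e,degrees=True)
def f(c): return 200/np.tan(np.radians(c['fov_y']/2))
def ray(c,uv):
    uv=np.atleast_2d(np.asarray(uv,float)); F=f(c)
    K=np.array([[F,0,c['cx']],[0,F,c['cy']],[0,0,1]])
    p=cv2.undistortPointsIter(uv[:,None],K,np.array([c['k1'],0,0,0.]),None,None,(3,100,1e-10))[:,0]
    return rot(c['orientation']).apply(np.c_[p[:,0],-p[:,1],-np.ones(len(p))])
def plane(c,uv,z):
    d=ray(c,uv); p=c['position']; return p+d*((z-p[2])/d[:,2])[:,None]
def hsv(im): return cv2.cvtColor(im,cv2.COLOR_RGB2HSV)
def blobs(m,n=5,amin=4):
    k,l,s,ce=cv2.connectedComponentsWithStats(m.astype(np.uint8))
    o=sorted([i for i in range(1,k) if s[i,4]>=amin],key=lambda i:-s[i,4])[:n]
    return [(l==i,s[i,4],ce[i]) for i in o]
def colour(h,lo,hi,s=120,v=80): return (h[...,0]>=lo)&(h[...,0]<=hi)&(h[...,1]>s)&(h[...,2]>v)
def axis(c,m,z):
    v,u=np.nonzero(m); P=plane(c,np.c_[u,v],z)[:,:2]; ce=P.mean(0)
    w,V=np.linalg.eigh(np.cov((P-ce).T)); a=V[:,1]; return ce,np.degrees(np.arctan2(a[1],a[0]))%180,2*np.sqrt(3*w[::-1])
def move(o,pos,yaw):
    "shift and turn in move units from the current measured pose to a tool-down target"
    r=rot(o['tool_rot']); t=R.from_euler('xyz',[180,0,yaw],degrees=True)
    return np.round(r.inv().apply(np.array(pos)-o['tool_pos'])/.2,4), np.round((r.inv()*t).as_rotvec()/1.5,4)
E
python3 - <<'E'
from cell import env, viewer
from h import *
for cn,reg in (('top',dict(lid=(230,285,210,250),pl=(315,345,195,220),jar=(345,395,190,235))),('scene',dict(lid=(395,430,165,205),pl=(315,350,190,215),jar=(250,305,180,235)))):
    c=viewer.get_calibration(cn); im=cv2.imread(f'pics/{cn}0.png')[:,:,::-1].copy(); h=hsv(im)
    def crop(m,k):
        a,b,e,g=reg[k]; z=np.zeros_like(m); z[e:g,a:b]=m[e:g,a:b]; return z
    m,n,ce=blobs(crop(colour(h,22,34,140,120),'lid'),1)[0]; print(cn,'lid',n,ce,axis(c,m,.063 if cn=='top' else .05))
    m,n,ce=blobs(crop(colour(h,3,17,190,130),'pl'),1)[0]; print('plunger',n,ce,plane(c,ce,.099))
    for k,lo,hi in (('yel',22,34),('red',0,6),('red',172,179)):
        for m,n,ce in blobs(crop(colour(h,lo,hi,110,90),'jar'),4,2): print(k,n,ce.round(1),plane(c,ce,.096).round(4))
    for m,n,ce in blobs(crop((h[...,1]<60)&(h[...,2]>165),'jar'),4,2): print('white',n,ce.round(1),plane(c,ce,.096).round(4))
    for m,n,ce in blobs(crop(h[...,2]<35,'jar'),2,20): print('dark',n,ce.round(1),plane(c,ce,.095).round(4))
E
```

```text
top lid 91 [254.96703297 231.10989011] (array([0.44838123, 0.28560829]), np.float64(151.03908847183504), array([0.07529646, 0.01668028]))
plunger 78 [327.62820513 206.75641026] [[0.53859186 0.01953462 0.099     ]]
yel 11 [357.2 221.5] [[ 0.4872 -0.0885  0.096 ]]
yel 8 [379.1 206.1] [[ 0.5451 -0.1681  0.096 ]]
red 7 [354.9 211.3] [[ 0.5244 -0.0797  0.096 ]]
red 7 [381.6 215.9] [[ 0.5094 -0.177   0.096 ]]
dark 73 [368.  214.2] [[ 0.5148 -0.1278  0.095 ]]
scene lid 168 [412.73809524 181.5       ] (array([0.45026334, 0.28410079]), np.float64(151.35297362005224), array([0.10842969, 0.02131386]))
plunger 86 [330.55813953 199.30232558] [[0.54225077 0.01719127 0.099     ]]
yel 21 [261.8 209.4] [[ 0.5498 -0.17    0.096 ]]
yel 10 [289.5 191. ] [[ 0.4881 -0.0899  0.096 ]]
red 8 [293.5 199.5] [[ 0.5243 -0.0823  0.096 ]]
red 7 [258.7 199.6] [[ 0.51   -0.1765  0.096 ]]
white 16 [274.5 212.6] [[ 0.5673 -0.1372  0.096 ]]
white 12 [277.5 188. ] [[ 0.4703 -0.1221  0.096 ]]
dark 57 [275.8 202.7] [[ 0.5286 -0.131   0.095 ]]
```

Run:
```python
from cell import env
from h import *
o=env.get_obs();print(move(o,[.449,.285,.24],151.2)); print(move(o,[.53,-.03,.25],151.2))
```

```text
(array([-1.5196, -1.0682, -0.087 ]), array([0.0001, 0.0001, 0.0706]))
(array([-2.5019, -2.3643, -0.1371]), array([0.0001, 0.0001, 0.0706]))
```

Call:
{"method": "apply_moves", "body": {
  "moves": [
    [-0.76,-0.534,-0.0435,0,0,0.0706,1],
    [-0.76,-0.534,-0.0435,0,0,0.0706,1],
    [-0.76,-0.534,-0.0435,0,0,0.0706,1],
    [-0.76,-0.534,-0.0435,0,0,0.0706,1]
  ]
}}

```text
time_s: 1.3
tool_pos: [0.3525, 0.439, 0.2317]
tool_rot: [180.0, 0.1, 151.0]
force: [1.3, 0.4, 1.0]
grip_width: 0.0871
grasp_force: 0.0
```

Call:
{"method": "apply_moves", "body": {
  "moves": [
    [-0.8,-0.5,-0.0435,0,0,0,1],
    [-0.8,-0.5,-0.0435,0,0,0,1],
    [-0.8,-0.5,-0.0435,0,0,0,1],
    [-0.8,-0.5,-0.0435,0,0,0,1],
    [-0.8,-0.5,-0.0435,0,0,0,1],
    [-0.8,-0.5,-0.0435,0,0,0,1]
  ]
}}

```text
time_s: 1.9
tool_pos: [0.4426, 0.277, 0.2403]
tool_rot: [179.9, -0.0, 151.1]
force: [-0.8, 0.7, -0.5]
grip_width: 0.087
grasp_force: 0.0
```

Run:
```python
from cell import env,viewer
from h import *
o=env.get_obs();print(o['time_s'],o['tool_pos'],o['tool_rot'],o['qpos'],o['force'])
c=viewer.get_calibration('wrist');im=viewer.read_camera('wrist');cv2.imwrite('pics/w1.png',im[:,:,::-1]);print(c)
np.save('w1.npy',c,allow_pickle=True)
print(move(o,[.53,-.03,.25],151.2))
```

```text
1.9 [0.44256733 0.27697659 0.24030182] [ 1.79939487e+02 -1.89533976e-02  1.51057076e+02] [-45.0500044    2.0998652   10.42297691 100.09318987  -0.43351006
  77.79614498  26.51451373] [-0.83760435  0.65615572 -0.54042345]
{'fov_y': 60.048559835305966, 'cx': 325.3028964800654, 'cy': 201.73651697466894, 'k1': -0.0013976072328702512, 'position': array([0.37003484, 0.31831024, 0.40253132]), 'orientation': array([-1.76282997e+01, -3.57236468e-02,  6.11041786e+01])}
(array([-1.1253, -1.1316, -0.0501]), array([ 0.0007, -0.0002, -0.0017]))
```

View pics/w1.png

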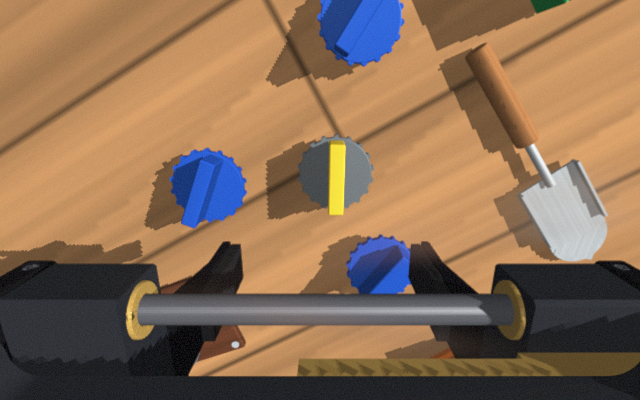

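The grey lid's yellow bar is at about (337,178), nearly in line with the tool x. Blue lids lie on both sides, far enough away.

Call:
{"method": "apply_moves", "body": {
  "moves": [
    [-0.56,-0.56,-0.025,0,0,0,0],
    [-0.56,-0.56,-0.025,0,0,0,0],
    [-0.56,-0.56,-0.025,0,0,0,0],
    [-0.56,-0.56,-0.025,0,0,0,0]
  ]
}}

```text
time_s: 2.35
tool_pos: [0.4878, 0.1204, 0.2454]
tool_rot: [-179.9, 0.1, 150.8]
force: [-1.0, 0.6, -0.7]
grip_width: 0.0627
grasp_force: 0.0
```

Call:
{"method": "apply_moves", "body": {
  "moves": [
    [-0.56,-0.56,-0.025,0,0,0,0],
    [-0.56,-0.56,-0.025,0,0,0,0],
    [-0.56,-0.56,-0.025,0,0,0,0],
    [-0.56,-0.56,-0.025,0,0,0,0],
    [-0.56,-0.56,-0.025,0,0,0,0],
    [-0.56,-0.56,-0.025,0,0,0,0]
  ]
}}

```text
time_s: 2.95
tool_pos: [0.5305, -0.0236, 0.2496]
tool_rot: [180.0, -0.1, 151.4]
force: [-0.5, 1.1, 0.1]
grip_width: 0.015
grasp_force: 0.0
```

Run:
```python
from cell import env,viewer
from h import *
o=env.get_obs();print(o['time_s'],o['tool_pos'],o['tool_rot'],o['grip_width'],o['force'])
c=np.load('w1.npy',allow_pickle=True).item();im=cv2.imread('pics/w1.png')[:,:,::-1].copy()
m=colour(hsv(im),24,34,150,100);m[:100]=0;m[240:]=0
for b,n,ce in blobs(m,2,50): print('lid',n,ce,axis(c,b,.063))
c=viewer.get_calibration('wrist');im=viewer.read_camera('wrist');cv2.imwrite('pics/w2.png',im[:,:,::-1])
np.save('w2.npy',c,allow_pickle=True)
```

```text
2.95 [ 0.53048289 -0.02360585  0.24961707] [ 1.79962435e+02 -6.62846969e-02  1.51406995e+02] 0.0149987143907167 [-0.52995817  1.05920224  0.06546195]
lid 1145 [336.13187773 177.25065502] (array([0.44757978, 0.28820285]), np.float64(150.7159794723116), array([0.07577023, 0.0156401 ]))
```

View pics/w2.png

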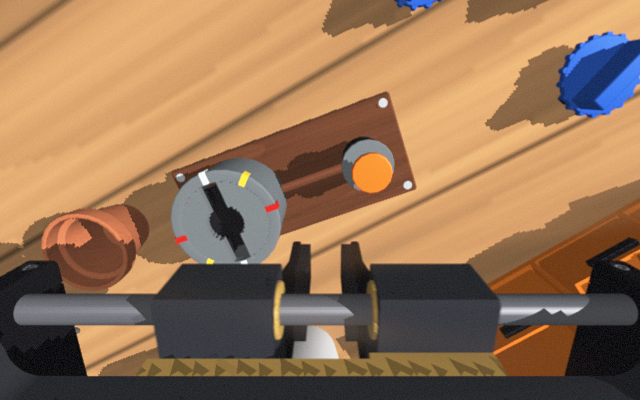

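The wrist view shows the plunger top at about (372,173). The jar mouth is at about (226,220), with its slot running from (204,178) to (245,262).

Run:
```python
from cell import env
from h import *
c=np.load('w2.npy',allow_pickle=True).item();im=cv2.imread('pics/w2.png')[:,:,::-1].copy();h=hsv(im)
def crop(m,a,b,e,g):
    z=np.zeros_like(m); z[e:g,a:b]=m[e:g,a:b]; return z
for b,n,ce in blobs(crop(colour(h,3,18,180,150),335,405,140,205),1): pl=plane(c,ce,.1)[0]; print('pl',n,ce,pl)
J=(165,290,160,268); M=[]
for k,mk in (('y',colour(h,22,34,130,120)),('r',colour(h,0,6,150,110)|colour(h,172,179,150,110)),('w',(h[...,1]<40)&(h[...,2]>190))):
    for b,n,ce in blobs(crop(mk,*J),4,8):
        p=plane(c,ce,.096)[0]; M.append(p[:2]); print(k,n,ce.round(1),p.round(4))
for b,n,ce in blobs(crop(h[...,2]<60,*J),2,200): print('dark',n,axis(c,b,.095))
o=env.get_obs(); print(move(o,[pl[0],pl[1],.13],151.2))
```

```text
pl 1245 [371.52690763 172.81204819] [0.54044586 0.02081203 0.1       ]
y 102 [243.7 178.3] [ 0.489  -0.0868  0.096 ]
y 29 [209.5 261.1] [ 0.5451 -0.1637  0.096 ]
r 79 [272.  206.7] [ 0.5256 -0.078   0.096 ]
r 59 [180.3 239.1] [ 0.5112 -0.1754  0.096 ]
w 94 [203.4 177.9] [ 0.4706 -0.1197  0.096 ]
w 23 [243.7 261.7] [ 0.5623 -0.1337  0.096 ]
w 10 [179.1 174.6] [ 0.4571 -0.1378  0.096 ]
dark 1272 (array([ 0.51397779, -0.12499518]), np.float64(171.67550064549906), array([0.05879237, 0.0233629 ]))
dark 298 (array([ 0.55992912, -0.14911654]), np.float64(61.47027930992988), array([0.10127155, 0.00325001]))
(array([0.0607, 0.2176, 0.5983]), array([ 0.0004, -0.0007,  0.003 ]))
```

Call:
{"method": "apply_moves", "body": {
  "moves": [
    [0.06,0.213,0.3,0,0,0,0],
    [0.06,0.213,0.5,0,0,0,0],
    [0.06,0.213,0.65,0,0,0,0],
    [0.06,0.213,0.7,0,0,0,0],
    [0.06,0.213,0.73,0,0,0,0],
    [0.06,0.213,0.75,0,0,0,0],
    [0.06,0.213,0.77,0,0,0,0],
    [0.06,0.213,0.79,0,0,0,0],
    [0.06,0.213,0.81,0,0,0,0],
    [0.06,0.213,0.825,0,0,0,0],
    [0.06,0.213,0.835,0,0,0,0],
    [0.06,0.213,0.835,0,0,0,0]
  ]
}}

```text
time_s: 4.2
tool_pos: [0.542, 0.0167, 0.0843]
tool_rot: [179.9, 0.1, 151.2]
force: [-1.7, 0.9, 6.3]
grip_width: 0.0003
grasp_force: 3.3
```

Call:
{"method": "apply_moves", "body": {
  "moves": [
    [0,0,0.01,0,0,0,0],
    [0,0,0.02,0,0,0,0],
    [0,0,0.03,0,0,0,0],
    [0,0,0.03,0,0,0,0]
  ]
}}

```text
time_s: 4.6
tool_pos: [0.5422, 0.0167, 0.0803]
tool_rot: [179.8, 0.1, 151.2]
force: [-5.6, -0.0, 18.7]
grip_width: 0.0004
grasp_force: 9.3
```

Call:
{"method": "apply_moves", "body": {
  "moves": [
    [0,0,0.008,0,0,0,0],
    [0,0,0.008,0,0,0,0],
    [0,0,0.008,0,0,0,0]
  ]
}}

```text
time_s: 4.9
tool_pos: [0.5423, 0.0167, 0.0802]
tool_rot: [179.8, 0.1, 151.2]
force: [-8.8, 0.4, 27.3]
grip_width: 0.0003
grasp_force: 13.9
```

Run:
```python
from cell import env
from h import *
o=env.get_obs(); print(o['tool_pos'],o['tool_rot'],o['force'])
p=o['tool_pos']; 
print(move(o,[.448,.287,.16],150.8))
```

```text
[0.54230125 0.01673054 0.08016566] [1.79779982e+02 9.77087955e-02 1.51176427e+02] [-8.75515891  0.43245012 27.34918022]
(array([ 1.0639,  0.9581, -0.3973]), array([0.0026, 0.0011, 0.0044]))
```

The force rose from 18.7 to 27.3 N with no further travel, so the plunger is at its stop. Next I raise the tool and go to the lid.

Call:
{"method": "apply_moves", "body": {
  "moves": [
    [0,0,-0.25,0,0,0,0],
    [0,0,-0.5,0,0,0,0.3],
    [0,0,-0.6,0,0,0,1],
    [1,0.95,-0.5,0,0,0,1],
    [1,0.95,-0.5,0,0,0,1],
    [1,0.95,-0.5,0,0,0,1],
    [1,0.95,-0.5,0,0,0,1],
    [1,0.95,-0.5,0,0,0,1],
    [1,0.95,-0.5,0,0,0,1],
    [1,0.95,-0.5,0,0,0,1],
    [1,0.95,-0.5,0,0,0,1],
    [1,0.95,-0.5,0,0,0,1]
  ]
}}

```text
time_s: 6.1
tool_pos: [0.4578, 0.2776, 0.1755]
tool_rot: [-180.0, 0.0, 151.1]
force: [0.4, 0.9, 0.3]
grip_width: 0.0803
grasp_force: 0.0
```

Run:
```python
from cell import env,viewer
from h import *
o=env.get_obs(); print(o['time_s'],o['tool_pos'],o['tool_rot'],o['force'],o['grip_width'])
c=viewer.get_calibration('wrist');im=viewer.read_camera('wrist');cv2.imwrite('pics/w3.png',im[:,:,::-1])
m=colour(hsv(im),24,34,150,100);m[290:]=0
for b,n,ce in blobs(m,2,50):
    a=axis(c,b,.063); print('lid',n,ce,a)
print(move(o,[.448,.287,.036],150.8))
c=viewer.get_calibration('top');im=viewer.read_camera('top');m=colour(hsv(im),3,17,190,130);m[:195]=0;m[225:]=0;m[:,:315]=0;m[:,345:]=0
for b,n,ce in blobs(m,1): print('plunger',ce,plane(c,ce,.099))
```

```text
6.1 [0.45781003 0.27757339 0.17545459] [-1.7998965e+02  4.8356196e-02  1.5105235e+02] [0.36430738 0.91812802 0.27196211] 0.08027393540827904
lid 1700 [329.23058824 180.01176471] (array([0.4475075 , 0.28824723]), np.float64(150.3704164874859), array([0.07497702, 0.01545557]))
(array([0.0663, 0.0176, 0.6972]), array([-0.0001,  0.0006,  0.0029]))
plunger [327.67088608 206.70886076] [[0.53877009 0.01938314 0.099     ]]
```

View pics/w3.png

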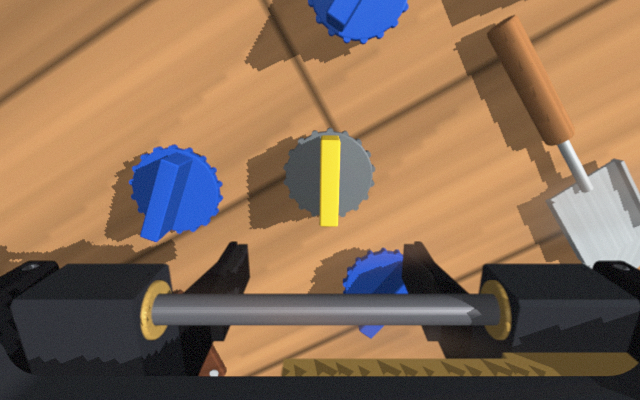

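The gripper is open and straddling the yellow bar at (329,180), with the blue lids clear. The plunger is back up. I descend and grip.

Call:
{"method": "apply_moves", "body": {
  "moves": [
    [0.069,0.019,0.2,0,0,0.0064,1],
    [0.069,0.019,0.4,0,0,0.0064,1],
    [0.069,0.019,0.55,0,0,0.0064,1],
    [0.069,0.019,0.65,0,0,0.0064,1],
    [0.069,0.019,0.7,0,0,0.0064,1],
    [0.069,0.019,0.705,0,0,0.0064,1],
    [0.069,0.019,0.705,0,0,0.0064,1],
    [0.069,0.019,0.705,0,0,0.0064,0.5],
    [0.069,0.019,0.705,0,0,0.0064,0.1],
    [0.069,0.019,0.705,0,0,0.0064,0.1],
    [0.069,0.019,0.705,0,0,0.0064,0],
    [0.069,0.019,0.705,0,0,0.0064,0],
    [0.069,0.019,0.705,0,0,0.0064,0],
    [0.069,0.019,0.705,0,0,0.0064,0],
    [0.069,0.019,0.705,0,0,0.0064,0],
    [0.069,0.019,0.705,0,0,0.0064,0]
  ],
  "grip_force": 45
}}

```text
time_s: 7.8
tool_pos: [0.4466, 0.2893, 0.0343]
tool_rot: [-180.0, 0.0, 150.6]
force: [-0.9, 0.4, 0.2]
grip_width: 0.0228
grasp_force: 0.0
```

Call:
{"method": "apply_moves", "body": {
  "moves": [
    [0,0,0,0,0,0,0],
    [0,0,0,0,0,0,0],
    [0,0,0,0,0,0,0],
    [0,0,0,0,0,0,0],
    [0,0,0,0,0,0,0]
  ],
  "grip_force": 45
}}

```text
time_s: 8.3
tool_pos: [0.4465, 0.2893, 0.0343]
tool_rot: [-180.0, -0.0, 150.6]
force: [-0.0, 0.9, -0.1]
grip_width: 0.0159
grasp_force: 45.0
```

Call:
{"method": "apply_moves", "body": {
  "moves": [
    [0,0,-0.1,0,0,0,0],
    [0,0,-0.3,0,0,0,0],
    [0,0,-0.55,0,0,0,0],
    [0,0,-0.8,0,0,0,0],
    [-0.15,-0.18,-0.8,0,0,0,0],
    [-0.3,-0.36,-0.8,0,0,0,0],
    [-0.45,-0.54,-0.8,0,0,0,0],
    [-0.6,-0.72,-0.8,0,0,0,0],
    [-0.667,-0.818,-0.8,0,0,0,0],
    [-0.667,-0.818,-0.8,0,0,0,0]
  ]
}}

```text
time_s: 9.3
tool_pos: [0.4832, 0.0764, 0.1947]
tool_rot: [-180.0, 0.1, 150.2]
force: [0.2, -0.0, -1.1]
grip_width: 0.0155
grasp_force: 45.0
```

Call:
{"method": "apply_moves", "body": {
  "moves": [
    [-0.15,-0.18,0,0,0,-0.04,0],
    [-0.3,-0.36,0,0,0,-0.1,0],
    [-0.45,-0.54,0,0,0,-0.16,0],
    [-0.6,-0.72,0,0,0,-0.22,0],
    [-0.667,-0.818,0,0,0,-0.24,0],
    [-0.667,-0.818,0,0,0,-0.24,0],
    [-0.667,-0.818,0,0,0,-0.24,0],
    [-0.667,-0.818,0,0,0,-0.24,0]
  ]
}}

```text
time_s: 10.1
tool_pos: [0.5189, -0.1243, 0.1941]
tool_rot: [179.9, -0.0, 171.4]
force: [-0.3, 0.7, -1.4]
grip_width: 0.0159
grasp_force: 45.0
```

Run:
```python
from cell import env,viewer
from h import *
o=env.get_obs(); print(o['time_s'],o['tool_pos'],o['tool_rot'],o['qpos'],o['force'],o['grip_width'])
out=[]
for cn in('wrist','top','scene'):
    c=viewer.get_calibration(cn);im=viewer.read_camera(cn);cv2.imwrite(f'pics/{cn}4.png',im[:,:,::-1]);np.save(f'{cn}4.npy',c,allow_pickle=True)
    out.append(im)
a=cv2.resize(out[1][170:260,320:420],(400,360),interpolation=cv2.INTER_CUBIC)
b=cv2.resize(out[2][140:240,220:330],(396,360),interpolation=cv2.INTER_CUBIC)
w=cv2.resize(out[0],(384,240))
cv2.imwrite('pics/m4.png',np.vstack([np.hstack([a,b]),np.hstack([w,np.zeros((240,412,3),np.uint8)])])[:,:,::-1])
```

```text
10.1 [ 0.5189464  -0.12431557  0.19411251] [ 1.79938432e+02 -3.14038555e-02  1.71434248e+02] [-22.64250954   5.28651376  35.53150425 103.07710576  -3.27723324
  72.67918839  95.18641326] [-0.2866981   0.73506177 -1.39901162] 0.015904405530150992
```

View pics/m4.png

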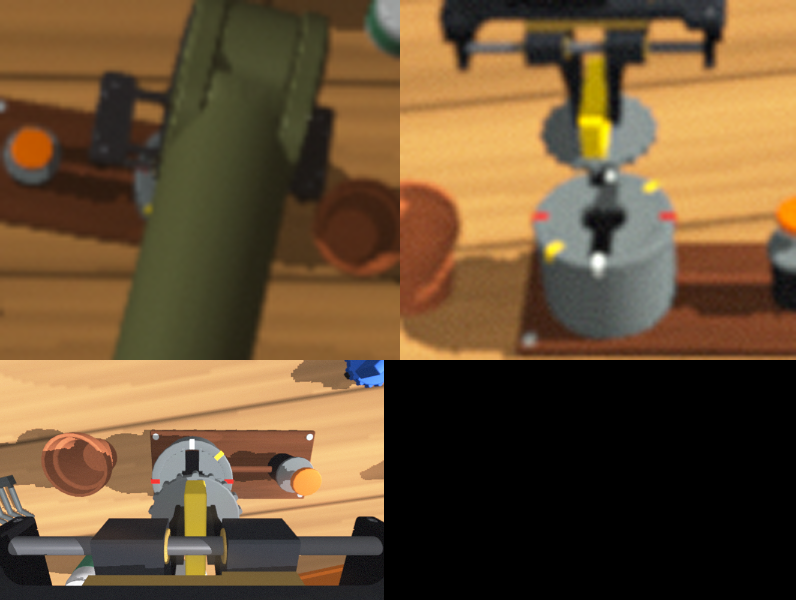

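The scene and wrist views show the lid held level above the jar, with bar and slots nearly parallel. In the wrist view the bar is at about (195,500) in the mosaic and the slot at (192,460). I will measure the lid against the jar within each camera.

```bash
cat >> h.py <<'E'
def proj(c,P):
    q=rot(c['orientation']).inv().apply(np.atleast_2d(P)-c['position']); x,y=q[:,0]/-q[:,2],-q[:,1]/-q[:,2]
    d=1+c['k1']*(x*x+y*y); return np.c_[c['cx']+f(c)*d*x,c['cy']+f(c)*d*y]
E
python3 - <<'E'
from cell import env
from h import *
o=env.get_obs(); r=rot(o['tool_rot']); T=o['tool_pos']
def lid(p): return T+r.apply(np.array(p)*[1,-1,-1]+[0,0,.0343])   # lid-frame point (z up) for ideal grasp
cr={'wrist':(240,400,110,215),'scene':(245,300,140,230)}
for cn in('wrist','scene'):
    c=np.load(f'{cn}4.npy',allow_pickle=True).item();im=cv2.imread(f'pics/{cn}4.png')[:,:,::-1].copy();h=hsv(im)
    def crop(m,a,b,e,g):
        z=np.zeros_like(m); z[e:g,a:b]=m[e:g,a:b]; return z
    C=cr[cn]
    for k,mk in (('y',colour(h,22,34,130,100)),('r',colour(h,0,6,150,90)|colour(h,172,179,150,90)),('w',(h[...,1]<60)&(h[...,2]>175))):
        for b,n,ce in blobs(crop(mk,*C),4,4): print(cn,k,n,ce.round(1),plane(c,ce,.0955)[0].round(4))
    Y=crop(colour(h,20,36,120,60),*((300,350,190,290) if cn=='wrist' else (255,300,140,186)))
    b,n,ce=blobs(Y,1)[0]; v,u=np.nonzero(b); print('bar mask',n,u.min(),u.max(),v.min(),v.max())
    for vv in range(v.min(),v.max()+1,4 if cn=='wrist' else 2): 
        s=v==vv; print(vv,u[s].min(),u[s].max(),int(h[vv,u[s],2].mean()),end=' | ')
    s=-1 if cn=='scene' else 1
    print('\nend face corners (bottom,bottom,top,top):',proj(c,[lid(p) for p in((s*.037,-.008,.029),(s*.037,.008,.029),(s*.037,-.008,.063),(s*.037,.008,.063))]).round(1).tolist())
    print('px per 1mm lid x,y:',(proj(c,[lid((s*.037+.001,0,.063)),lid((s*.037,.001,.063))])-proj(c,[lid((s*.037,0,.063))])).round(2).tolist())
    print('disc extremes ideal x+,x-,y+,y- (z.02):',proj(c,[lid(p) for p in((.04,0,.02),(-.04,0,.02),(0,.04,.02),(0,-.04,.02))]).round(1).tolist())
E
```

```text
wrist y 458 [325.3 207.5] [ 0.5236 -0.1238  0.0955]
wrist y 126 [365.  158.8] [ 0.4894 -0.0882  0.0955]
wrist r 107 [258.2 202. ] [ 0.5112 -0.1757  0.0955]
wrist r 95 [382.8 201.7] [ 0.5256 -0.0782  0.0955]
wrist w 166 [319.5 140.2] [ 0.4704 -0.1203  0.0955]
wrist w 105 [380.9 176.8] [ 0.5053 -0.0777  0.0955]
wrist w 70 [364.4 206.3] [ 0.5272 -0.0931  0.0955]
wrist w 29 [359.1 147.6] [ 0.4803 -0.0917  0.0955]
bar mask 3256 306 344 200 289
200 329 336 145 | 204 310 341 164 | 208 309 341 158 | 212 309 341 155 | 216 308 342 154 | 220 308 342 154 | 224 307 343 190 | 228 307 343 196 | 232 307 343 195 | 236 307 343 194 | 240 307 343 194 | 244 307 344 191 | 248 307 344 190 | 252 307 344 189 | 256 307 344 189 | 260 307 344 188 | 264 307 344 188 | 268 307 344 187 | 272 307 343 192 | 276 307 344 189 | 280 307 343 192 | 284 307 343 193 | 288 307 343 192 | 
end face corners (bottom,bottom,top,top): [[337.9, 188.4], [306.0, 188.4], [340.8, 210.6], [301.6, 210.6]]
px per 1mm lid x,y: [[-0.01, -2.32], [-2.45, -0.0]]
disc extremes ideal x+,x-,y+,y- (z.02): [[322.1, 178.3], [322.4, 309.6], [250.6, 24
[... 219 characters left out ...]
.0955]
scene r 5 [258.2 199.6] [ 0.5093 -0.1779  0.0955]
scene w 14 [274.5 212.3] [ 0.5655 -0.1372  0.0955]
scene w 5 [278.4 188.2] [ 0.471  -0.1196  0.0955]
bar mask 223 269 278 156 183
156 272 277 167 | 158 272 277 152 | 160 271 277 152 | 162 270 277 142 | 164 270 277 154 | 166 270 277 159 | 168 270 277 161 | 170 269 277 149 | 172 269 277 198 | 174 269 278 228 | 176 270 278 211 | 178 270 277 206 | 180 270 277 197 | 182 270 276 186 | 
end face corners (bottom,bottom,top,top): [[277.1, 182.9], [270.8, 183.0], [276.1, 172.6], [269.6, 172.6]]
px per 1mm lid x,y: [[0.03, -0.26], [-0.4, 0.0]]
disc extremes ideal x+,x-,y+,y- (z.02): [[276.6, 166.6], [274.1, 186.4], [260.1, 176.3], [290.7, 176.2]]
```

Run:
```python
from cell import env,viewer
from h import *
o=env.get_obs(); r=rot(o['tool_rot']); T=o['tool_pos']; print(o['time_s'],T,o['tool_rot'])
def lid(p,d): return T+r.apply((np.array(p)+[d,0,0])*[1,-1,-1]+[0,0,.0343])
t=np.linspace(0,2*np.pi,60); circ=lambda R,z:[(R*np.cos(a),R*np.sin(a),z) for a in t]
outs=[]
for cn,(a,b,e,g),s,k in(('wrist',(240,410,130,290),1,3),('scene',(245,305,150,220),-1,6)):
    c=viewer.get_calibration(cn);im=viewer.read_camera(cn);np.save(f'{cn}5.npy',c,allow_pickle=True);cv2.imwrite(f'pics/{cn}5.png',im[:,:,::-1])
    big=cv2.resize(im[e:g,a:b],None,fx=k,fy=k,interpolation=cv2.INTER_NEAREST)
    for d,col in((0,(255,0,255)),(-.004,(0,255,255))):
        for P in(circ(.04,.029),circ(.04,.02),[(s*.037,y,z) for y,z in((-.008,.029),(.008,.029),(.008,.063),(-.008,.063),(-.008,.029))]):
            q=proj(c,[lid(p,d) for p in P]); q=((q-[a,e]+.5)*k).astype(np.int32); cv2.polylines(big,[q],False,col,1)
    outs.append(cv2.resize(big,(510,480)) if cn=='wrist' else big)
h=480
w=cv2.resize(outs[0],(430,405)); s=outs[1]; s=cv2.resize(s,(347,405))
cv2.imwrite('pics/m5.png',np.hstack([w,s])[:,:,::-1])
```

```text
10.25 [ 0.5189353  -0.12492427  0.19429838] [ 1.79964277e+02 -3.81426635e-03  1.71429735e+02]
```

View pics/m5.png

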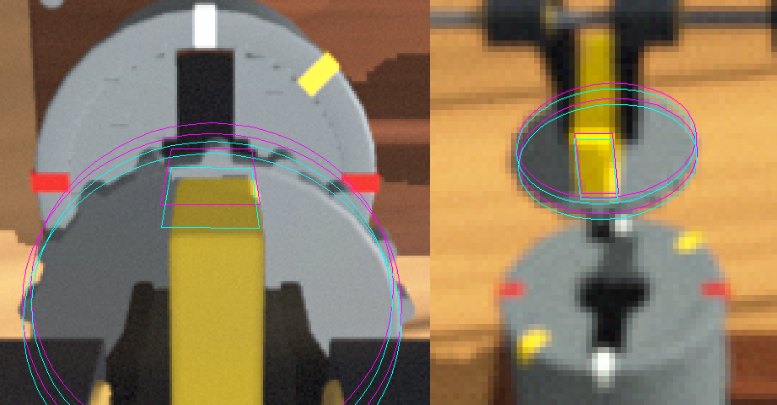

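The wrist and scene cameras agree that the lid sits about 5 mm back along the bar. The TCP must shift by about (-5.4, -3.4) mm to centre the lid, and the yaw is already right.

Call:
{"method": "apply_moves", "body": {
  "moves": [
    [0.024,-0.021,0.1,0,0,0,0],
    [0.024,-0.021,0.2,0,0,0,0],
    [0.024,-0.021,0.28,0,0,0,0],
    [0.024,-0.021,0.3,0,0,0,0],
    [0.024,-0.021,0.3,0,0,0,0],
    [0.024,-0.021,0.3,0,0,0,0]
  ]
}}

```text
time_s: 10.95
tool_pos: [0.514, -0.1301, 0.1352]
tool_rot: [180.0, 0.1, 171.3]
force: [-1.0, -0.6, 0.1]
grip_width: 0.0155
grasp_force: 45.0
```

Run:
```python
from cell import env,viewer
from h import *
o=env.get_obs(); r=rot(o['tool_rot']); T=o['tool_pos']; print(o['time_s'],T,o['tool_rot'],o['force'])
def lid(p,d): return T+r.apply((np.array(p)+[d,0,0])*[1,-1,-1]+[0,0,.0343])
outs=[]
for cn,(a,b,e,g),k in(('wrist',(220,420,130,290),3),('scene',(245,305,150,230),5)):
    c=viewer.get_calibration(cn);im=viewer.read_camera(cn)
    big=cv2.resize(im[e:g,a:b],None,fx=k,fy=k,interpolation=cv2.INTER_CUBIC); outs.append(big)
w=cv2.resize(outs[0],(500,400)); s=outs[1]
cv2.imwrite('pics/m6.png',np.hstack([w,s])[:,:,::-1]); print(s.shape)
```

```text
10.95 [ 0.51403714 -0.13007495  0.13524143] [1.79992313e+02 8.03875445e-02 1.71292356e+02] [-0.96242606 -0.64508156  0.09313031]
(400, 300, 3)
```

View pics/m6.png

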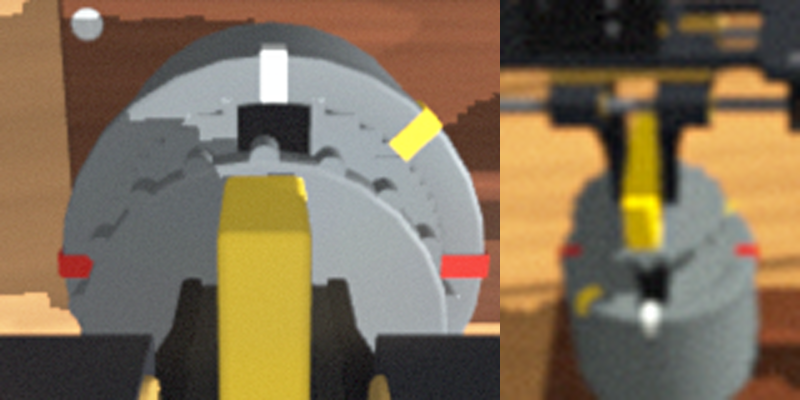

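Wrist view: the bar sits at column 264 against the slot centre at 273, about 2 mm to the left. That matches the y overshoot of the TCP. I correct this and descend gently.

Call:
{"method": "apply_moves", "body": {
  "moves": [
    [0.0025,0.0095,0,0,0,0,0],
    [0.0025,0.0095,0,0,0,0,0],
    [0.0025,0.0095,0.02,0,0,0,0],
    [0.0025,0.0095,0.035,0,0,0,0],
    [0.0025,0.0095,0.05,0,0,0,0],
    [0.0025,0.0095,0.06,0,0,0,0],
    [0.0025,0.0095,0.07,0,0,0,0],
    [0.0025,0.0095,0.07,0,0,0,0]
  ]
}}

```text
time_s: 11.85
tool_pos: [0.5129, -0.1282, 0.12]
tool_rot: [-180.0, -0.0, 171.3]
force: [1.3, -0.3, -1.5]
grip_width: 0.0158
grasp_force: 45.0
```

The lid is entering freely.

Call:
{"method": "apply_moves", "body": {
  "moves": [
    [0,0,0.01,0,0,0,0],
    [0,0,0.02,0,0,0,0],
    [0,0,0.03,0,0,0,0],
    [0,0,0.04,0,0,0,0],
    [0,0,0.05,0,0,0,0],
    [0,0,0.055,0,0,0,0],
    [0,0,0.055,0,0,0,0]
  ]
}}

```text
time_s: 12.55
tool_pos: [0.5132, -0.1282, 0.1093]
tool_rot: [180.0, 0.0, 171.3]
force: [0.2, 0.6, -1.0]
grip_width: 0.0153
grasp_force: 45.0
```

Call:
{"method": "apply_moves", "body": {
  "moves": [
    [0,0,0.005,0,0,0,0],
    [0,0,0.01,0,0,0,0],
    [0,0,0.01,0,0,0,0],
    [0,0,0.01,0,0,0,0]
  ]
}}

```text
time_s: 12.95
tool_pos: [0.5133, -0.1282, 0.109]
tool_rot: [179.9, 0.0, 171.3]
force: [-4.7, 2.1, 10.9]
grip_width: 0.0158
grasp_force: 45.0
```

Seated with 11 N, so I ease the push slightly. I then twist about the lid's axis, which is 4.8 mm off the TCP.

Call:
{"method": "apply_moves", "body": {
  "moves": [
    [0,0,-0.003,0,0,0,0],
    [-0.0001,0.002,-0.003,0,0,0.058,0],
    [-0.0004,0.0042,-0.003,0,0,0.116,0],
    [-0.0008,0.0062,-0.003,0,0,0.1745,0],
    [-0.0014,0.0082,-0.003,0,0,0.2327,0],
    [-0.0022,0.0101,-0.003,0,0,0.291,0],
    [-0.0032,0.012,-0.003,0,0,0.349,0],
    [-0.0043,0.0138,-0.003,0,0,0.407,0],
    [-0.0056,0.0154,-0.003,0,0,0.4654,0],
    [-0.0056,0.0154,-0.003,0,0,0.4654,0],
    [-0.0056,0.0154,-0.003,0,0,0.4654,0]
  ]
}}

```text
time_s: 14.05
tool_pos: [0.5155, -0.1256, 0.1091]
tool_rot: [179.9, 0.1, 131.3]
force: [-0.9, 0.3, 4.6]
grip_width: 0.0156
grasp_force: 45.0
```

Run:
```python
from cell import env,viewer
from h import *
o=env.get_obs(); print(o['time_s'],o['tool_pos'],o['tool_rot'],o['qpos'],o['force'],o['wrist_torque'])
outs=[]
for cn,(a,b,e,g),k in(('wrist',(220,420,130,290),3),('scene',(245,305,150,230),5)):
    c=viewer.get_calibration(cn);im=viewer.read_camera(cn);cv2.imwrite(f'pics/{cn}7.png',im[:,:,::-1]);np.save(f'{cn}7.npy',c,allow_pickle=True)
    outs.append(cv2.resize(im[e:g,a:b],None,fx=k,fy=k,interpolation=cv2.INTER_CUBIC))
cv2.imwrite('pics/m7.png',np.hstack([cv2.resize(outs[0],(500,400)),outs[1]])[:,:,::-1])
```

```text
14.05 [ 0.51547841 -0.12555989  0.10907824] [1.79926478e+02 6.23690625e-02 1.31263194e+02] [-25.29781264  10.1697826   39.75787422 109.39180929  -7.31855406
  62.85350017  58.62092098] [-0.9466231   0.2654946   4.64221838] [-0.04996053  0.32691155 -0.0816038 ]
```

View pics/m7.png

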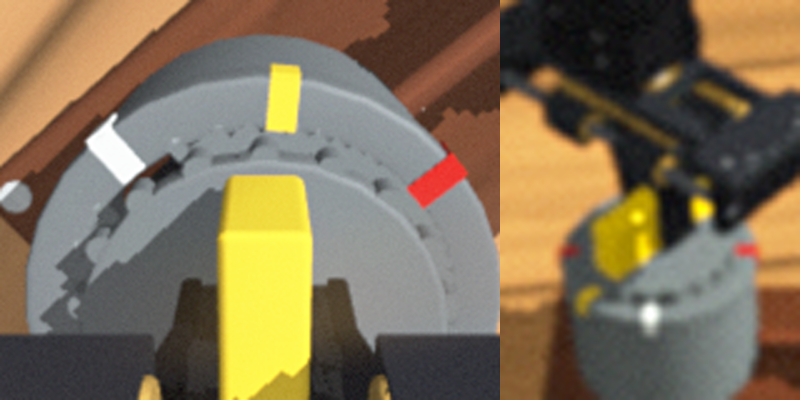

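The lid is seated and turned about 40°. The bar at column 265 is about 5° short of the yellow mark at column 283, so I turn the rest.

Call:
{"method": "apply_moves", "body": {
  "moves": [
    [0,0.0011,0,0,0,0.031,0],
    [-0.0001,0.0022,0,0,0,0.062,0],
    [-0.0001,0.0022,0,0,0,0.062,0],
    [-0.0001,0.0022,0,0,0,0.062,0],
    [-0.0001,0.0022,0,0,0,0.062,0],
    [-0.0001,0.0022,0,0,0,0.062,0]
  ]
}}

```text
time_s: 14.75
tool_pos: [0.5158, -0.1253, 0.1091]
tool_rot: [179.9, 0.1, 125.9]
force: [-2.1, -0.1, 4.6]
grip_width: 0.0158
grasp_force: 45.0
```

Run:
```python
from cell import env,viewer
from h import *
o=env.get_obs(); r=rot(o['tool_rot']);T=o['tool_pos'];print(o['time_s'],T,o['tool_rot'],o['force'],o['wrist_torque'],o['grasp_force'])
c=viewer.get_calibration('wrist');im=viewer.read_camera('wrist');h=hsv(im);cv2.imwrite('pics/w8.png',im[:,:,::-1])
m=colour(h,22,34,120,100);m[290:]=0;m[:,:260]=0;m[:,400:]=0
for b,n,ce in blobs(m,2,40): print(n,ce,plane(c,ce,.0955 if n<800 else .138)[0])
for k,mk in(('r',colour(h,0,6,150,90)|colour(h,172,179,150,90)),('w',(h[...,1]<40)&(h[...,2]>190))):
    mk[:140]=0;mk[265:]=0;mk[:,:220]=0;mk[:,420:]=0
    for b,n,ce in blobs(mk,2,30): print(k,n,ce,plane(c,ce,.0955)[0])
c=viewer.get_calibration('scene');im=viewer.read_camera('scene');m=colour(hsv(im),3,17,190,130);m[:185]=0;m[220:]=0;m[:,:315]=0;m[:,350:]=0
for b,n,ce in blobs(m,1): print('plunger',ce,n)
```

```text
14.75 [ 0.51579558 -0.12531584  0.10908728] [1.79920312e+02 5.38665428e-02 1.25937288e+02] [-2.10950658 -0.14345263  4.59885898] [-0.05691788  0.34440777 -0.04126161] 44.99625926837325
3278 [325.43776693 245.328554  ] [ 0.5035912  -0.10645606  0.138     ]
292 [324.12328767 168.64726027] [ 0.48919777 -0.08767254  0.0955    ]
r 266 [389.66541353 194.82330827] [ 0.52558216 -0.0787193   0.0955    ]
w 296 [259.62162162 196.46959459] [ 0.47033384 -0.11992676  0.0955    ]
plunger [330.48275862 199.70689655] 58
```

```bash
python3 -c "
from cell import env
print(env.sign_off())"
```

```text
the job is handed in; nothing more can be done
None
```

I pushed the plunger down to its stop and it rose again. The lid is fully down in the jar, and the arm is still gripping it with the bar in line with the yellow half-way marks. The job was handed in at about 15 s, with no verdict shown.

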